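# Unlock and open the gel canister's bayonet filler cap

## Task

Open the white gel canister so that it can be refilled: swing the tab on its filler cap up out of the collar's notch until it stands upright, turn the cap anticlockwise, feeling for the place where it comes free (turned too far it catches again), lift it out and set it upright on the coaster. Never pull hard on the cap while it is still held, set it down gently, and leave the bottle, the cream tube and the notepad as they are.

Things in the scene. Friction and masses are not known exactly. Their poses are not given: they have to be found in the camera images.
- canister: White canister, 170 x 130 x 80 mm, fixed; origin at the centre of its underside, x towards its carrying handle (a round bar 30 mm above the top, 66 mm from the centre). The neck axis is 22 mm from the centre towards -x. A collar (outer radius 37 mm, 22 mm high) round the neck hides the cap's rim; the folded tab lies in the collar's only notch (27 mm wide, at -x) and locks the cap
- neck_mouth (a point): Centre of the filler neck's mouth, level with the canister's top; z up. Two lugs hold the cap under a bayonet ring; a sprung seal pushes it up with 5 N. It comes free, and if let go springs up 3 mm, only with the lugs under the ring's two gaps: 0.4 to 1.25 rad anticlockwise from the notch, give or take 0.07. Where differs from can to can and cannot be seen; there is no stop: further on it is held again
- cap: Grey cap; origin at the centre of its plug's foot, z up along its axis, x opposite to where the folded tab points. Plug diameter 36 mm, two lugs to 24 mm from the axis, round head of 55 mm from 21 to 36 mm above the foot, tab hinge above; 115 to 175 g in all. In the neck the foot is 20 mm below the mouth. It turns easily (under 0.15 N m); while held, a light tug (5 N) raises it 1 mm at most
- cap_foot (a point): Centre of the foot of the cap's plug (same point and axes as the cap's own)
- tab_end (a point): Point to take the tab: on its centre line, 48 mm from the hinge, half-way through its thickness. The tab is a flat grey bar, 24 mm wide along its y (the hinge's direction), 10 mm thick along its z; it ends 8 mm beyond this point (towards its own -x). Folded, it sticks out 17 mm beyond the collar, its underside 16 mm above the canister's top: its two side faces can be pinched there
- tab_hinge (a point): The tab's hinge axis (along its y) on the cap, 41 mm above the cap's foot and 2 mm from the cap's axis towards +x. Two hinge cheeks stand beside the tab, 13 to 18 mm either side of its centre line, up to 4 mm above the hinge axis
- tab (a joint): Angle of the tab: 0 folded flat in the notch, 1.57 (its limit) standing upright over the cap's axis. The hinge is stiff (0.07 N m) and the tab stays where it is left
- coaster_top (a point): Centre of the top face of the loose round coaster, 109 mm diameter, 5 mm thick, lying alone on the counter; z up
- coaster: The same coaster; origin at the centre of its underside
- gel_bottle_mid (a point): Bystander: gel bottle with white cap, 64 mm diameter, 230 mm tall; point half-way up on its axis
- cream: Bystander: hand-cream tube lying on the counter, 44 x 146 x 31 mm; origin at the centre of its underside, long along its y
- pad: Bystander: notepad with a pen on it, 142 x 102 x 11 mm; origin at the centre of its underside. Not listed but in the way: file boxes 0.23 m tall at the right of the work (y below -0.17), a tall post at the far left (x 0.67, y 0.34), small tins behind
There are look-alikes about, which are no part of the job. Several things have the shape of the cap; the one meant has the colours described above.

How it is judged:
On the way, in this order (a step that is already met when the one before it is completed fails the run):
1. the tab stands up, at least 75 degrees from folded, with the cap still in the neck (value of joint tab above 1.3 rad and z of cap_foot in the frame of neck_mouth below -0.016 m), for 0.2 s.
2. the cap has been turned at least 17 degrees and has risen 1.5 mm or more while still in the neck (angle between the x axis of cap and the x axis of canister, either way round above 0.3 rad and z of cap_foot in the frame of neck_mouth between -0.0185 and 0.002 m and horizontal distance between cap_foot and neck_mouth below 0.006 m), for 0.04 s.
At the end, for the whole second after the job is handed in: The cap stands upright (within 7 degrees) and at rest on the coaster, its plug's foot on the coaster's top (within 4 mm) and its axis within 30 mm of the coaster's centre; the coaster lies flat on the counter (horizontal distance between cap_foot and coaster_top below 0.03 m and z of cap_foot in the frame of coaster_top below 0.004 m and angle between cap_foot's own z axis and vertical below 0.12 rad and height (world z) of coaster below 0.006 m and angle between coaster_top's own z axis and vertical below 0.1 rad and linear speed of cap below 0.02 m/s); the robot touches nothing.
It fails at once if the cap is pulled, pressed or wrenched against the canister's neck with more than 40 N in all (contact force between cap and canister above 40 N).
It fails at once if the cap is dropped or pressed on the coaster with more than 50 N (contact force between cap and coaster above 50 N).
It fails at once if the gel bottle is moved more than 30 mm or tipped (distance of gel_bottle_mid from where it was at the start of the episode above 0.03 m or angle between gel_bottle_mid's own z axis and vertical above 0.3 rad).
It fails at once if the cream tube or the notepad is moved more than 30 mm (distance of any of cream, pad from where it was at the start of the episode above 0.03 m).
It also fails if it takes over 72 s, if anything falls off the work surface, if the arm or the gripper's body presses on something with over 40 N, if the wrist force passes 120 N, or if a joint passes its speed limit or range.

## Robot

A 6-joint arm with a two-finger parallel gripper is mounted at the origin on a cart in front of the work surface, level with it; the furniture and walls round the work are solid. World frame = base frame: x ahead of the robot, y to its left, z up, the work surface at z = 0. Lengths are in m, angles in rad, forces in N, time in s.
With the tool pointing down it reaches from about 0.275 to 0.825 m from the base axis. Payload 4.9 kg.
Tool frame: the origin (TCP) lies midway between the tips of the shut fingers; the grasp point (between the pads) lies 19 mm behind it (bot.grip_depth is the distance from the TCP to the grasp point, in m); z points along the fingers, y is the line along which they close (so a half turn about z gives the same grasp; the last joint's range is limited). The gripper opens to 85 mm and grips with 20 to 120 N. Pads are 22 mm wide; open, the fingers measure 114 mm over their backs; the gripper's body (76 mm by 85 mm) begins 54 mm behind the grasp point. The pads swing forward as they close: fully open they stand 13 mm farther back than shut.
Start: joints at [-1.467, 0.326, -0.193, 1.052, 0, 1.437], TCP at [0.13, -0.535, 0.231] pointing down, gripper open.
Joint ranges: [-2.65, 2.65], [-0.97, 1.79], [-1.3, 1.35], [-1.93, 2.1], [-1.47, 1.37], [-3.14, 3.14]. Speed limits (rad/s): [2.57, 2.57, 3.14, 3.14, 3.14, 3.14].

## Interface

Orientations are given as a unit quaternion [w, x, y, z].
In Python, from cell import bot gives the robot as it stands. Calls block until the motion is done:
- bot.move_pose(position, orientation): joint-space move of the TCP to a pose.
- bot.move_linear(position, speed=0.15, rotation=None, until_force=None): straight line of the TCP; rotation=None keeps the orientation; speed is the mean speed in m/s. With until_force (N) it stops when the force on the tool has changed by that much, and returns True; else False.
- bot.goto_joints(angles): joint-space move.
- bot.set_gripper(opening, grasp_force=None): opening from 0.0 (shut) to 1.0 (fully open); grasp_force is the grip in N (None keeps the last); returns when the fingers have stopped.
- bot.wait(seconds).
- bot.solve_ik(position, orientation): joint angles nearest the present ones, or None.
- bot.camera(name): name is "side" or "top"; returns the picture (420x560x3 uint8, red, green, blue); there is no depth.
- bot.calibration(name): a dict with "mtx" (3x3 intrinsics, pixels), "k1" (the pictures are not rectified: a ray, as slopes to the right and down, at radius r is drawn at 1 + k1 r^2 times it, then the intrinsics apply), "extrinsics" (4x4, takes a point from world to camera coordinates). Camera axes: x right, y down, z forward; pixel columns grow to the right and rows downward; lengths in m; the calibration is good to about 2 mm. A picture is of the moment at which its call begins. calibration takes no time and is no camera call.
A pose or a line that the arm cannot do raises bot.PlanningError and nothing moves.
- bot.close_job(): hands the job in; it is judged then, once.
Trained networks look in the newest picture that a camera, given by its name, has taken for a name from the list of things; names that differ only in an ending like _2 or _b are one class to them, and where a whole thing is asked for, a point or a joint stands for the part that bears it (a point fixed in the world has none). Each returns a list of dicts, best first, with "confidence" (0 to 1); they miss things now and then, are a little off and sometimes report something else, mostly with a low value. They report only what shows in the picture. A call takes as long as a camera call. They do not tell look-alikes from the thing itself.
- bot.search_frame(camera, thing): "bbox" ([left, top, width, height] in pixels, round what is visible of it).
Readings, each from a call of its own:
- bot.read_clock(): time.
- bot.read_joint_positions(): joint angles.
- bot.read_joint_vel(): joint speeds.
- bot.read_joint_efforts(): joint torques, N m.
- bot.read_position(): TCP position.
- bot.read_tool_rot(): TCP orientation.
- bot.read_ft_force(): force on the tool from outside, world axes, zero at the start.
- bot.read_moment(): the same for the moment, N m.
- bot.read_gripper_width(): opening from 0.0 (shut) to 1.0 (fully open).
- bot.read_finger_force(): force on a finger pad.
Only numpy, scipy, OpenCV 4.12 (cv2) and the standard library are available. Lean on these libraries where they do the work, as an engineer would, in place of code of your own. Each camera call takes 0.05 s, during which the arm holds its last target. There are 200 camera calls.

## Working session

There is one attempt and no reset: what is moved stays moved. The work goes in short steps, each a Python script; the robot and the scene stay as the last script left them, time stands still between calls to the robot, and variables do not carry over. Pictures are saved under pics/ and viewed, at most 10 in all, crops included, and the job is handed in when it is done.

```bash
mkdir -p pics; ls; python3 - <<'E'
from cell import bot
import cv2
for c in ("top","side"):
    cv2.imwrite(f"pics/{c}0.png",bot.camera(c)[:,:,::-1])
    k=bot.calibration(c); print(c,k["mtx"].round(1).tolist(),k["k1"],k["extrinsics"].round(3).tolist())
    for n in ("canister","cap","tab_end","coaster","gel_bottle_mid","cream","pad"):
        print(n,[([round(float(v)) for v in d["bbox"]],round(float(d["confidence"]),2)) for d in bot.search_frame(c,n)][:4])
print(bot.read_clock())
E
```

```text
pics
top [[424.5, 0.0, 273.6], [0.0, 424.5, 202.9], [0.0, 0.0, 1.0]] 0.018256201591839803 [[0.012, -0.999, 0.03, 0.143], [-0.999, -0.014, -0.043, 0.594], [0.043, -0.03, -0.999, 0.93], [0.0, 0.0, 0.0, 1.0]]
canister [([186, 174, 77, 90], 0.58), ([221, 225, 18, 31], 0.2)]
cap [([210, 220, 28, 39], 0.96), ([163, 102, 33, 28], 0.86), ([309, 216, 50, 50], 0.67)]
tab_end [([221, 228, 16, 28], 0.55), ([172, 100, 24, 18], 0.53)]
coaster [([313, 219, 50, 47], 0.56)]
gel_bottle_mid []
cream [([145, 195, 24, 66], 0.92), ([219, 106, 39, 48], 0.18)]
pad [([335, 110, 72, 77], 0.63)]
side [[445.1, 0.0, 285.4], [0.0, 445.1, 218.3], [0.0, 0.0, 1.0]] -0.12607536505173703 [[0.981, -0.194, 0.007, -0.573], [-0.167, -0.864, -0.476, 0.308], [0.098, 0.466, -0.88, 0.778], [0.0, 0.0, 0.0, 1.0]]
canister [([196, 166, 104, 92], 0.93)]
cap [([327, 136, 33, 32], 0.73), ([206, 187, 42, 25], 0.71)]
tab_end [([203, 187, 37, 23], 0.93), ([352, 152, 5, 14], 0.42)]
coaster [([215, 304, 60, 59], 0.78)]
gel_bottle_mid [([316, 143, 39, 83], 0.59)]
cream [([198, 149, 63, 19], 0.66), ([217, 303, 59, 60], 0.6)]
pad [([318, 313, 87, 77], 0.93)]
0.8
```

View pics/top0.png

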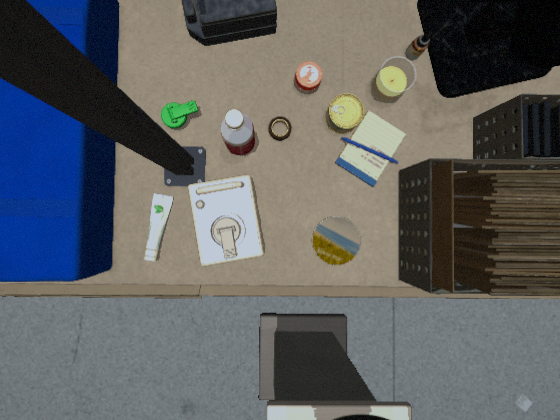

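View pics/side0.png

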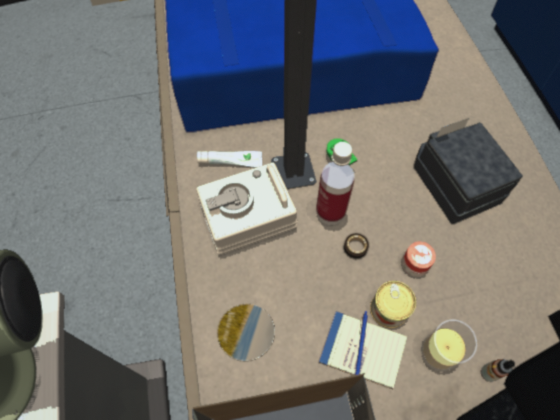

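Top view: canister at about (227,222), with the grey cap and tab pointing down the image at (229,245) and the handle at (220,186). The coaster is the reflective disc at (336,241), and the post is at (185,165). The green cap at (178,113) is a look-alike. Next I'll enlarge the canister and coaster.

```bash
cat > h.py <<'E'
from cell import bot
import numpy as np, cv2
from scipy.spatial.transform import Rotation as R
def cam(c):
    k=bot.calibration(c); return k["mtx"],k["k1"],k["extrinsics"]
def px2w(c,uv,z):
    M,k1,E=cam(c); s=np.linalg.inv(M)@[uv[0],uv[1],1]
    s=cv2.undistortPoints(np.array([[uv]],float),M,np.array([k1,0,0,0.]))[0,0]
    d=E[:3,:3].T@[s[0],s[1],1]; o=-E[:3,:3].T@E[:3,3]
    return o+d*(z-o[2])/d[2]
def w2px(c,P):
    M,k1,E=cam(c); P=np.atleast_2d(np.array(P,float))
    return cv2.projectPoints(P,cv2.Rodrigues(E[:3,:3])[0],E[:3,3],M,np.array([k1,0,0,0.]))[0][:,0]
def quat(Rm): # wxyz
    q=R.from_matrix(Rm).as_quat(); return [q[3],q[0],q[1],q[2]]
E
python3 - <<'E'
import cv2,numpy as np
t=cv2.imread('pics/top0.png'); s=cv2.imread('pics/side0.png')
a=cv2.resize(t[168:272,180:270],None,fx=4.4,fy=4.4,interpolation=cv2.INTER_CUBIC)
b=cv2.resize(s[160:264,190:304],(400,365),interpolation=cv2.INTER_CUBIC)
o=np.zeros((458,800,3),np.uint8); o[:a.shape[0],:a.shape[1]]=a[:458]; o[:365,400:]=b
cv2.imwrite('pics/z1.png',o)
E
```

```text
(no output)
```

View pics/z1.png

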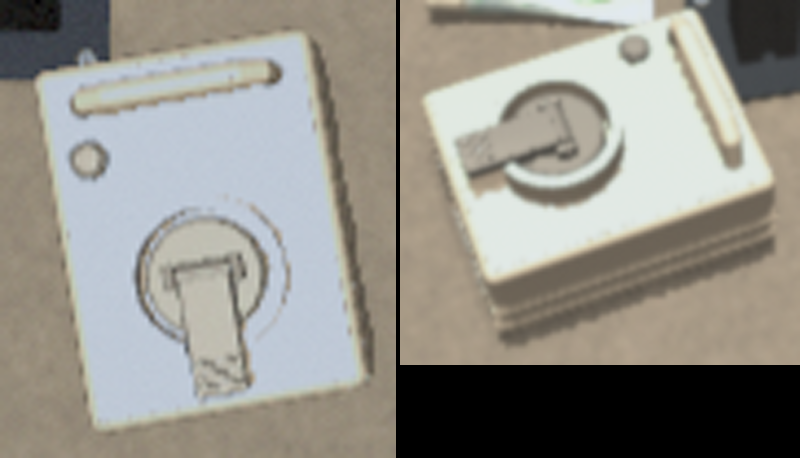

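The crop shows the top corners, left panel (42,75), (305,33), (365,380), (98,428), and the tab end at about (224,391). I'll fit the pose from both cameras.

```bash
cat > fit.py <<'E'
from h import *
from scipy.optimize import least_squares
t=np.array([[98,428],[42,75],[305,33],[365,380],[224,391]]); t=np.array([180,168])+(t+.5)/4.4-.5
s=np.array([[28,95],[290,12],[372,190],[92,278],[68,157]]); s=np.array([190,160])+(s+.5)/3.51-.5
# local pts: (-x,+y),(+x,+y),(+x,-y),(-x,-y), tab end mid
P=np.array([[-84,64,80],[84,64,80],[84,-64,80],[-84,-64,80],[-76,0,101]])/1e3
def W(p):
    return P@R.from_euler('z',p[2]).as_matrix().T+[p[0],p[1],0]
def res(p,which):
    r=[]
    if 't' in which: r.append((w2px('top',W(p))-t).ravel())
    if 's' in which: r.append((w2px('side',W(p))-s).ravel())
    return np.concatenate(r)
for w in ('t','s','ts'):
    f=least_squares(res,[.55,.24,.13],args=(w,)); print(w,f.x.round(4),f.fun.round(1).tolist())
p=f.x; ax=np.array([np.cos(p[2]),np.sin(p[2])]); print('neck',p[:2]-.022*ax)
# coaster
import cv2
img=cv2.imread('pics/top0.png')
print('coaster top',px2w('top',(336.5,240.5),.005),'side',px2w('side',(245.5,332.5),.005))
E
python3 fit.py
cat > ik.py <<'E'
from h import *
import sys
n=np.array([float(a) for a in sys.argv[1:3]]); yaw=float(sys.argv[3])
def pose(u,z,phi,flip=0): # grasp point u outward from axis, height z, tilt phi from vertical (tool z leaning to +x)
    Rz=R.from_euler('z',yaw)
    zt=np.array([np.sin(phi),0,-np.cos(phi)]); yt=np.array([0,1.,0])*(-1 if flip else 1); xt=np.cross(yt,zt)
    Rm=Rz.as_matrix()@np.c_[xt,yt,zt]
    g=np.array([n[0],n[1],0])+Rz.apply([-u,0,z])
    return g+Rm[:,2]*bot.grip_depth,quat(Rm)
for phi in (0,.5,.78,1,1.2,1.4,1.57):
  for fl in (0,1):
    j=bot.solve_ik(*pose(.052,.104,phi,fl)); print(phi,fl,None if j is None else np.round(j,2))
print('upright')
for dy in (0,.4,.8,1.3):
  for fl in (0,1):
    y0=yaw; yaw=y0+dy; j=bot.solve_ik(*pose(0,.149,0,fl)); yaw=y0; print(dy,fl,None if j is None else np.round(j,2))
E
python3 ik.py 0.52 0.24 0.13
```

```text
t [0.5538 0.2505 0.1799] [-0.8, 0.6, -1.3, -0.7, 0.9, -1.4, 0.8, 0.8, 0.4, 0.6]
s [0.5538 0.2499 0.1699] [-1.2, -0.5, 2.4, -1.1, 1.8, -1.4, -1.4, 1.1, -1.5, 1.2]
ts [0.5538 0.2502 0.1752] [-0.9, 0.5, -1.0, -0.9, 1.2, -1.3, 0.8, 0.9, 0.4, 0.6, -1.3, -0.4, 2.1, -1.3, 1.9, -1.8, -1.2, 1.1, -1.5, 1.2]
neck [0.53211599 0.24641186]
coaster top [0.50993264 0.00952643 0.005     ] side [0.50961157 0.00769292 0.005     ]
0 0 [ 0.32  0.43 -0.46  0.69  0.    0.19]
0 1 [ 0.32  0.43 -0.46  0.69  0.   -2.95]
0.5 0 [ 0.39  0.24 -0.95 -0.11 -0.12  0.23]
0.5 1 [ 0.39  0.24 -0.95 -0.11 -0.12 -2.91]
0.78 0 [ 0.44  0.34 -1.2  -0.73 -0.21  0.22]
0.78 1 [ 0.44  0.34 -1.2  -0.73 -0.21 -2.92]
1 0 None
1 1 None
1.2 0 None
1.2 1 None
1.4 0 None
1.4 1 None
1.57 0 None
1.57 1 None
upright
0 0 [ 0.3   0.45 -0.28  0.84  0.    0.17]
0 1 [ 0.3   0.45 -0.28  0.84  0.   -2.97]
0.4 0 [ 0.3   0.45 -0.28  0.84  0.   -0.23]
0.4 1 [ 0.3   0.45 -0.28  0.84  0.    2.92]
0.8 0 [ 0.3   0.45 -0.28  0.84  0.   -0.63]
0.8 1 [ 0.3   0.45 -0.28  0.84  0.    2.52]
1.3 0 [ 0.3   0.45 -0.28  0.84  0.   -1.13]
1.3 1 [ 0.3   0.45 -0.28  0.84  0.    2.02]
```

```bash
cat >> h.py <<'E'
N=np.array([.5321,.2464,0]); YAW=.1752; C=np.array([.5098,.0086])
def rot(phi,dyaw=0):
    zt=np.array([np.sin(phi),0,-np.cos(phi)]); yt=np.array([0,1.,0])
    return R.from_euler('z',YAW+dyaw).as_matrix()@np.c_[np.cross(yt,zt),yt,zt]
def tcp(u,z,phi,dyaw=0): # TCP at u outward from neck axis, height z, tilt phi
    return N+R.from_euler('z',YAW).apply([-u,0,z]),quat(rot(phi,dyaw))
def lin(p,q,speed=.05,**k): return bot.move_linear(list(p),speed=speed,rotation=list(q),**k)
def st(s=''): print(s,'t',round(bot.read_clock(),1),'F',np.round(bot.read_ft_force(),1),'M',np.round(bot.read_moment(),2),'w',round(bot.read_gripper_width(),3),'ff',np.round(bot.read_finger_force(),1),'p',np.round(bot.read_position(),4))
E
python3 - <<'E'
from h import *
import sys
p0=bot.read_position(); bot.move_linear([p0[0],p0[1],.40],speed=.4)
ph=.75
bot.move_pose([.36,.1,.38],quat(rot(0)))
a,q=tcp(.046+.06,.0905+.06,ph); bot.move_pose(list(a),q)
bot.set_gripper(.5,20); st('pre')
a,q=tcp(.046,.0905,ph); print(lin(a,q,.05,until_force=6)); st('at')
bot.set_gripper(.36); st('near')
cv2.imwrite('pics/s1.png',cv2.resize(bot.camera('side')[140:260,150:310,::-1],(640,480),interpolation=cv2.INTER_CUBIC))
E
```

```text
pre t 5.8 F [0.2 0.6 0.2] M [-0.12  0.6   0.06] w 0.502 ff 0.0 p [0.4278 0.2279 0.1505]
False
at t 7.7 F [-0.2  0.8  0.5] M [-0.07  0.67 -0.06] w 0.498 ff 0.0 p [0.4867 0.2384 0.0907]
near t 8.0 F [-0.   0.3 -0.3] M [-0.1   0.64  0.01] w 0.361 ff 0.0 p [0.4868 0.2384 0.0906]
```

View pics/s1.png

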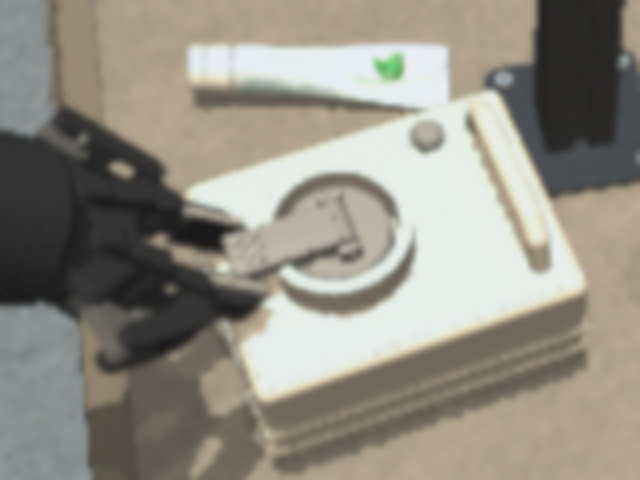

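Fingers straddle the tab end at about (235,250) with no contact. Now close and swing.

```bash
cat >> h.py <<'E'
def arc(u,z,phi,th,fmax=22):
    """swing TCP pose (u,z,phi) about the hinge up to angle th; stops on force"""
    n=int(np.ceil(th/.1)); a,b=u+.002,z-.101; f0=bot.read_ft_force()
    for k in range(1,n+1):
        t=th*k/n; c,s=np.cos(t),np.sin(t)
        P,q=tcp(a*c-b*s-.002,.101+a*s+b*c,phi-t); lin(P,q,.03)
        f=np.array(bot.read_ft_force())-f0; print(round(t,2),np.round(f,1),round(bot.read_gripper_width(),3))
        if np.linalg.norm(f)>fmax: print('FORCE'); return t
    return th
E
python3 - <<'E'
from h import *
bot.set_gripper(0.0,25); st('closed')
t=arc(.046,.0905,.75,.8); st('up')
cv2.imwrite('pics/s2.png',cv2.resize(bot.camera('side')[120:240,150:310,::-1],(640,480),interpolation=cv2.INTER_CUBIC))
E
```

```text
closed t 8.2 F [-2.7  0.9  1.5] M [0.02 0.62 0.21] w 0.269 ff 27.8 p [0.4867 0.2387 0.0906]
0.1 [-1.  -0.4 -0.9] 0.273
0.2 [ 0.2 -0.4  0.4] 0.27
0.3 [ 1.6 -0.9 -0.8] 0.271
0.4 [ 2.2 -1.5 -0.3] 0.269
0.5 [ 2.3 -0.5 -0.3] 0.272
0.6 [ 2.8 -0.4 -0.4] 0.27
0.7 [ 4.3 -0.3 -1. ] 0.27
0.8 [ 4.6 -0.2 -1.9] 0.267
up t 10.8 F [ 1.9  0.7 -0.3] M [ 0.16 -0.58 -0.  ] w 0.267 ff 27.5 p [0.494  0.2397 0.1274]
```

View pics/s2.png

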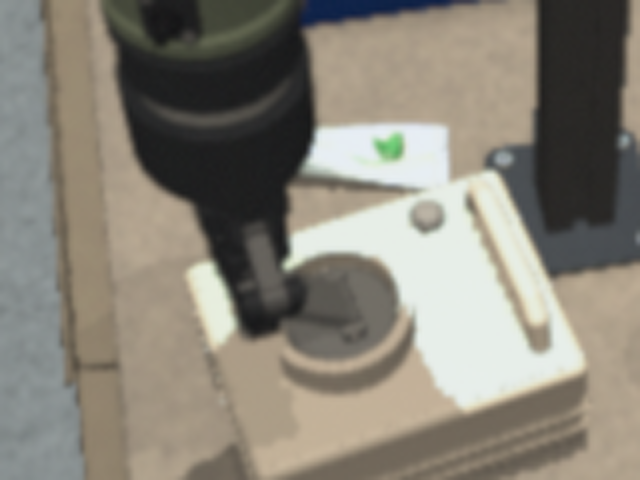

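The tab has swung to about 45° in the fingers, at (300,300). Release, regrasp along the tab, and swing it the rest of the way.

```bash
python3 - <<'E'
from h import *
ph=.77
r=.031; u=-.002+r*np.cos(.8); z=.101+r*np.sin(.8)
pre=tcp(u+.065*np.sin(ph),z+.065*np.cos(ph),ph)
print(bot.solve_ik(*pre) is not None, bot.solve_ik(*tcp(u,z,ph)) is not None)
bot.set_gripper(.5); p=np.array(bot.read_position()); bot.move_linear(list(p+[-.03,0,.06]),speed=.12)
bot.move_pose(list(pre[0]),pre[1]); st('pre')
print(lin(*tcp(u,z,ph),.06,until_force=6)); st('at')
bot.set_gripper(.34); st('near'); bot.set_gripper(0.,25); st('closed')
arc(u,z,ph,.76); st('up')
cv2.imwrite('pics/s3.png',cv2.resize(bot.camera('side')[120:240,150:310,::-1],(640,480),interpolation=cv2.INTER_CUBIC))
E
```

```text
True True
pre t 13.1 F [-0.7 -0.   0.1] M [-0.1   0.59 -0.02] w 0.498 ff 0.0 p [0.469  0.2353 0.17  ]
False
at t 14.4 F [-0.6 -0.6 -0.1] M [-0.16  0.66 -0.03] w 0.497 ff 0.0 p [0.5127 0.243  0.1234]
near t 14.7 F [0.4 0.8 0.7] M [-0.2   0.71 -0.02] w 0.341 ff 0.0 p [0.5128 0.2431 0.1236]
closed t 14.9 F [-2.   0.5  3.4] M [0.02 0.62 0.17] w 0.272 ff 27.6 p [0.5128 0.2432 0.1235]
0.1 [-0.6 -0.3  0.7] 0.272
0.19 [-0.5 -0.4  0.2] 0.277
0.29 [-0.7 -0.1  1.7] 0.276
0.38 [ 0.2 -1.   2. ] 0.273
0.47 [-1.4 -0.6  1.9] 0.274
0.57 [-2.7 -0.   3.4] 0.275
0.67 [-3.  -1.3  5.4] 0.276
0.76 [-1.8  0.7  5.3] 0.275
up t 17.2 F [-3.8  1.2  8.7] M [-0.07  1.   -0.  ] w 0.275 ff 29.7 p [0.5333 0.2467 0.131 ]
```

View pics/s3.png

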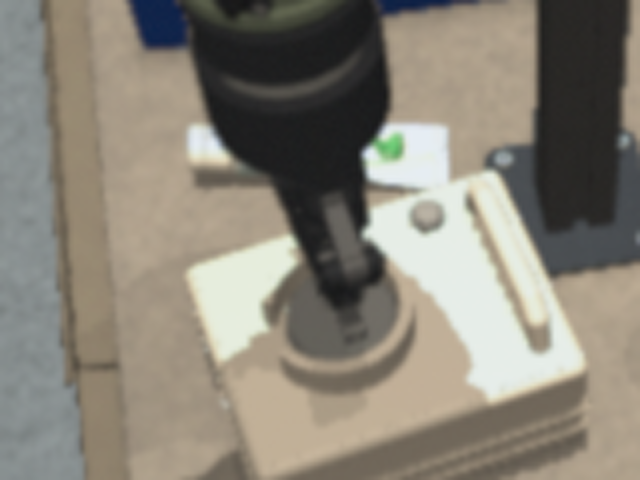

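The tab stands upright at (345,280) and the forces are small. Turn in small steps, with a light tug at each.

```bash
cat >> h.py <<'E'
Z0=.101+.031*np.sin(1.56)
def turned(d,z=Z0,off=(0,0)):
    return (N+R.from_euler('z',YAW+d).apply([.0017,0,0])+[off[0],off[1],z]),quat(rot(.0,d))
def mv(P,q): bot.move_pose(list(P),q)
E
python3 - <<'E'
from h import *
bot.set_gripper(0.,35); st('start')
d=0
for d in (.1,.2,.3,.4):
    mv(*turned(d)); f=bot.read_ft_force(); st(d)
    if np.linalg.norm(f)>18: print('STOP'); break
P,q=turned(d,Z0+.003); print(lin(P,q,.01,until_force=10)); st('tug'); mv(*turned(d)); st('back')
E
```

```text
start t 17.5 F [-2.7  0.3  5.2] M [ 0.03  0.65 -0.02] w 0.269 ff 35.0 p [0.5331 0.2466 0.131 ]
0.1 t 17.7 F [-1.6 -0.5  5.7] M [-0.17  0.62  0.01] w 0.275 ff 35.1 p [0.5334 0.2465 0.1311]
0.2 t 18.0 F [-2.3 -0.5  6. ] M [-0.26  0.56 -0.02] w 0.274 ff 35.0 p [0.5333 0.2465 0.1311]
0.3 t 18.2 F [-1.6 -1.6  5.7] M [-0.31  0.46 -0.  ] w 0.277 ff 35.0 p [0.5334 0.2467 0.1311]
0.4 t 18.5 F [-2.5 -1.2  4.5] M [-0.26  0.44  0.  ] w 0.276 ff 34.9 p [0.5334 0.2468 0.1311]
True
tug t 18.8 F [ 1.3 -0.3 -1.4] M [ 0.05 -0.47  0.07] w 0.269 ff 35.9 p [0.5331 0.2465 0.1323]
back t 19.0 F [ 0.2 -2.1  3. ] M [-0.48 -0.13 -0.02] w 0.271 ff 36.1 p [0.5335 0.2469 0.1318]
```

```bash
python3 - <<'E'
from h import *
for d in np.arange(.48,1.36,.08):
    mv(*turned(d)); z0=bot.read_position()[2]; f0=bot.read_ft_force()
    P,q=turned(d,Z0+.0035); hit=lin(P,q,.01,until_force=10); z1=bot.read_position()[2]; f=bot.read_ft_force()
    print(round(d,2),hit,round((z1-z0)*1e3,2),np.round(f0,1),np.round(f,1))
    if not hit: print('free?'); break
    if np.linalg.norm(f)>25: break
st('end')
E
```

```text
0.48 True 0.7 [ 0.9 -2.2  2.8] [ 1.7 -0.3 -0.6]
0.56 False 3.12 [ 0.9 -0.6  3.2] [-0.3 -0.2  1.2]
free?
end t 20.3 F [-0.3 -0.2  1.2] M [-0.   -0.02 -0.02] w 0.27 ff 36.0 p [0.533  0.2477 0.1353]
```

It is free at 0.56 rad. Lift it out and carry it over the coaster.

```bash
python3 - <<'E'
from h import *
d=.56; bot.wait(.1)
print(lin(*turned(d,.160),.03,until_force=12)); st('lift1')
P,q=turned(d,.235); print(lin(P,q,.1,until_force=15)); st('lift2')
off=R.from_euler('z',YAW+d).apply([.0017,0,0])
P=np.array([C[0],C[1],.235])+off*[1,1,0]; lin(P,q,.15)
P[2]=.115; lin(P,q,.1); st('over')
a=bot.camera('top')[200:280,290:390,::-1]; b=bot.camera('side')[240:380,160:340,::-1]
cv2.imwrite('pics/s4.png',np.hstack([cv2.resize(a,(400,320),interpolation=cv2.INTER_CUBIC),cv2.resize(b,(400,320),interpolation=cv2.INTER_CUBIC)]))
E
```

```text
False
lift1 t 21.4 F [-0.4  0.3 -1.7] M [-0.   -0.02  0.05] w 0.271 ff 35.8 p [0.5332 0.2475 0.1598]
False
lift2 t 22.2 F [-0.8 -0.8 -2.3] M [0.08 0.   0.02] w 0.269 ff 35.8 p [0.5329 0.2474 0.2343]
over t 25.3 F [-0.1  0.9 -0.8] M [ 0.   -0.02  0.02] w 0.272 ff 35.8 p [0.5116 0.0097 0.1156]
```

View pics/s4.png

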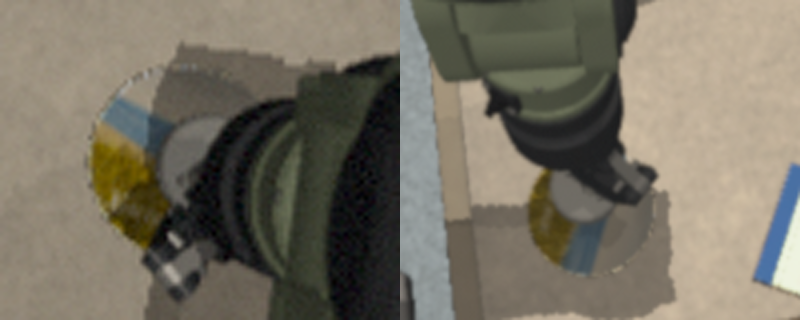

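The cap hangs under the gripper over the coaster, cap at (185,150) in the left panel. Lower it gently until it touches.

```bash
python3 - <<'E'
from h import *
q=quat(rot(0,.56)); P=np.array([C[0],C[1],.084])+R.from_euler('z',YAW+.56).apply([.0017,0,0]); lin(P,q,.05)
P[2]=.068; print(lin(P,q,.01,until_force=4)); st('touch')
bot.set_gripper(.45); st('open'); bot.wait(.2)
p=np.array(bot.read_position()); P[2]=p[2]+.12; lin(P,q,.1); P2=[.42,-.03,.35]; bot.move_linear(P2,speed=.2); bot.goto_joints([-.6,*bot.read_joint_positions()[1:]]); st('away')
for c,(r0,r1,c0,c1) in dict(top=(200,280,290,390),side=(240,380,160,340)).items():
    im=bot.camera(c)[:,:,::-1]; cv2.imwrite(f'pics/f_{c}.png',im)
    print(c,[([round(float(v)) for v in x["bbox"]],round(float(x["confidence"]),2)) for x in bot.search_frame(c,'cap')][:3])
    o=cv2.resize(im[r0:r1,c0:c1],(400,320),interpolation=cv2.INTER_CUBIC); A=o if c=='top' else np.hstack([A,o])
cv2.imwrite('pics/s5.png',A)
E
```

```text
True
touch t 27.1 F [-0.7 -0.6  4.3] M [-0.07  0.15  0.02] w 0.275 ff 36.5 p [0.5109 0.0096 0.0765]
open t 27.4 F [ 0.3  0.4 -0.1] M [-0.   -0.02 -0.02] w 0.451 ff 0.0 p [0.5101 0.0098 0.0756]
away t 30.6 F [ 0.1 -0.1 -0.8] M [-0.   -0.01 -0.02] w 0.447 ff 0.0 p [ 0.3835 -0.1732  0.3482]
top [([163, 101, 35, 27], 0.98), ([326, 229, 24, 24], 0.75)]
side [([325, 138, 33, 26], 0.79), ([217, 307, 57, 51], 0.62), ([230, 313, 28, 30], 0.58)]
```

View pics/s5.png

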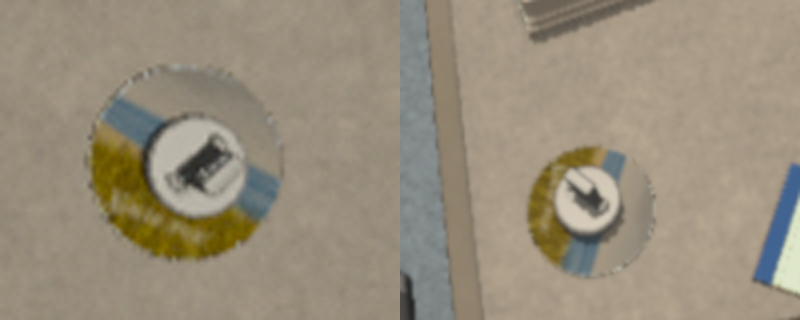

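The cap stands upright in the middle of the coaster, at (195,165) in the left panel and (588,200) in the right.

```bash
python3 -c "
from cell import bot
print(bot.close_job(), bot.read_clock())"
```

```text
the job is handed in; nothing more can be done
the job is handed in; nothing more can be done
```

The job is handed in: I raised the tab, found the cap free at about 0.56 rad anticlockwise, lifted it out and set it upright near the centre of the coaster about 31 s into the 72 s limit; no verdict came back.

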